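# Feel the roller gap of an ointment mill with a taper gauge

## Task

Check the roller gap of the ointment mill: take the green-handled taper gauge out of its rack and slide its blade straight down between the two white rollers, near the middle of their length. Press gently until the blade drags with a push of roughly 10 N, without forcing the rollers apart, then let go and leave the gauge standing upright, lightly pinched in the gap. Leave the orange gauge in the rack.

Things in the scene. Friction and masses are not known exactly. Their poses are not given: they have to be found in the camera images.
- gauge_green: Taper gauge, green handle, about 90 g, upright in a rack (plate top 100 mm up). Origin: centre of the blade tip, 25 mm above the table at first; z up, y width, x thickness. Blade z 0 to 75 mm: 24 wide, evenly 5 mm thick at the tip to 25 at z 75. Handle z 75 to 150: 40 wide, 26 thick, hanging by its shoulders on the plate; grip across the width near z 130, draw straight up.
- gauge_orange: The other gauge, orange handle, in the rack's other slot, 70 mm away along x. Same sizes and axes, but its blade is 4 to 9 mm thick. Not to be used: it stays in the rack.
- mill_nip (a point): Point in the gap between the mill's white rollers (44 mm diameter, 110 long), mid-length, at the narrowest height, 100 mm up; x across the gap, y along the rollers, z up. The near roller's face is 5.5 mm off to -x; the gap is 7 to 15 mm wide, so the blade first touches 7 to 38 mm from its tip. End frames 126 mm high at y +-58 to 70, motor box 108 high to y 150. Free below to 16 mm up.
- sprung_roller (a point): Centre of the far roller (+x side, between blue bearing blocks), 100 mm up, axes as the mill. Its face is 22 mm to -x; the gap's middle is halfway from it to the near roller's face. It yields along +x, 1.5 N per mm, up to 10 mm, as the blade wedges in; the near roller is fixed. 4 mm of blade depth move it 1 mm; pushing with 10 N moves it about 3 mm. Friction holds the gauge when let go.
Not all that is in view belongs to the job. Leave any red or yellow look-alike of the gauge_green alone.

How it is judged (in metres and radians):
On the way, in this order (a step that is already met when the one before it is completed fails the run):
1. the green gauge is drawn up out of the rack, its tip more than 110 mm above the table (height (world z) of gauge_green above 0.11 m and contact force between the fingers and gauge_green above 1 N), for 0.1 s.
2. held in the fingers, the blade is in the gap and pushes the sprung roller back by more than 0.8 mm (z of gauge_green in the frame of mill_nip below -0.01 m and distance of sprung_roller from where it was at the start of the episode above 0.0008 m and contact force between the fingers and gauge_green above 1 N), for 0.1 s.
At the end, for the whole second after the job is handed in: Green gauge released at rest in the gap, upright and in line with the rollers within 15 deg, tip over 10 mm below the narrowest place, within 25 mm of mid-length and 20 mm across, holding the sprung roller 0.8 to 6.5 mm back; orange gauge moved less than 15 mm (distance of sprung_roller from where it was at the start of the episode between 0.0008 and 0.0065 m and z of gauge_green in the frame of mill_nip below -0.01 m and y of gauge_green in the frame of mill_nip between -0.025 and 0.025 m and x of gauge_green in the frame of mill_nip between -0.02 and 0.02 m and angle between gauge_green's own z axis and vertical below 0.26 rad and angle between the y axis of gauge_green and the y axis of mill_nip, either way round below 0.26 rad and linear speed of gauge_green below 0.02 m/s and distance of gauge_orange from where it was at the start of the episode below 0.015 m); the robot touches nothing.
It fails at once if the sprung roller is forced back by more than 8.5 mm (distance of sprung_roller from where it was at the start of the episode above 0.0085 m).
It fails at once if the orange gauge is pulled out: moved by more than 25 mm (distance of gauge_orange from where it was at the start of the episode above 0.025 m).
It also fails if it takes over 38 s, if anything falls off the work surface, if the arm or the gripper's body presses on something with over 40 N, if the wrist force passes 120 N, or if a joint passes its speed limit or range.

## Robot

A 6-joint arm with a two-finger parallel gripper is mounted at the origin on the work surface. World frame = base frame: x ahead of the robot, y to its left, z up, the work surface at z = 0. Lengths are in mm, angles in rad, forces in N, time in s.
With the tool pointing down it reaches from about 275 to 750 mm from the base axis. Payload 10.2 kg.
Tool frame: the origin (TCP) lies at the very end of the fingers, on their centre line; the grasp point (between the pads) lies 19 mm behind it; x points along the fingers, y is the direction in which the jaws open and shut, and the axes are right-handed (so a half turn about x gives the same grasp; the last joint's range is limited). The gripper opens to 85 mm and grips with 20 to 120 N. Pads are 22 mm wide; open, the fingers measure 114 mm over their backs; the gripper's body (76 mm by 85 mm) begins 54 mm behind the grasp point. The pads swing forward as they close: fully open they stand 13 mm farther back than shut.
Start: joints at [1.072, 0.313, 1.498, -0, 1.331, -0.223], TCP at [142.979, 505.161, 231.294] pointing down, gripper open.
Joint ranges: [-2.94, 2.94], [-0.97, 2.17], [0.19, 2.56], [-1.23, 4.37], [0.02, 3.11], [-2.88, 2.88]. Speed limits (rad/s): [2.39, 2.39, 3.01, 3.14, 3.14, 3.14].

## Interface

Orientations are given as a unit quaternion [w, x, y, z].
In Python, from rig import ctrl, viewer, order gives the robot as it stands. The module is installed in compiled form; this text tells all that it offers.
- The arm moves only by the tool carry_out, never from a script. Its argument "deltas" is a list of rows, each a list of 7 numbers: the gripper command: -1 is fully open, 1 is shut, values between are in proportion, then the shift along the tool's x, y, z in mm, then the turn, a rotation vector about the tool's x, y, z in degrees. A call has exactly 5 rows; each row is the pose to reach, as a shift and turn from the pose commanded when the call began, along the tool's axes at that moment; what a row does not reach only later rows make up. A row lasts 1/8 s, in which the tool goes at most 62.5 mm and 10.7 degrees, less where a joint would pass 70% of its speed; a pose out of reach is approached as far as the arm can. A call with a gripper value outside its range is refused whole. The fingers move at their own pace and stop on an object; "newtons" is the grip in N (left out, the last holds). Time passes only in rows, so rows that repeat a pose let the fingers close, or fill a call up. It gives the time, the measured TCP pose, the force and the opening at its end, in the units of the state.
- ctrl.sense(): the state, without advancing time (a new reading comes with each control period).
- viewer.capture(name): name is "scene" or "top" or "wrist"; returns the picture (420x560x3 uint8, red, green, blue); there is no depth.
- viewer.calibration(name): a dict with "fx", "fy", "cx", "cy" (pixels), "k1" (the pictures are not rectified: a ray, as slopes to the right and down, at radius r is drawn at 1 + k1 r^2 times it, then the intrinsics apply), "xyz" and "attitude" of the camera in the world; the wrist camera has in their place "T_tool_cam" (4x4, takes a point from camera to tool coordinates, whose origin is the TCP and whose axes are the tool frame's). Camera axes: x right, y down, z forward; pixel columns grow to the right and rows downward; lengths in mm; the calibration is good to about 2 mm. A picture is of the moment at which its call begins: read the wrist's pose just before it. calibration takes no time and is no camera call.
- order.finish_job(): hands the job in, once; it reports no verdict.
The state is a dict: "time_s": time; "joints": joint angles; "dq": joint speeds; "tau": joint torques, N m; "eef_pos": TCP position; "ee_rot": TCP orientation; "force": force on the tool from outside, world axes, zero at the start; "wrist_torque": the same for the moment, N m; "grip_width": opening from 0.0 (shut) to 1.0 (fully open).
Only numpy, scipy, OpenCV 4.12 (cv2) and the standard library are available. Lean on these libraries where they do the work, as an engineer would, in place of code of your own. Each camera call takes 0.05 s, during which the arm holds its last target. There are 200 camera calls.

## Working session

There is one attempt and no reset: what is moved stays moved. The work goes in short steps, Python scripts to look and compute and a tool call to move; the robot and the scene stay as the last step left them, time stands still between calls to the robot, and variables do not carry over. Pictures are saved under pics/ and viewed, about 8 in all and at most 12, crops included, and the job is handed in when it is done.

Besides the shell and the picture viewer there is one more tool, called after "Call:" as name(argument=value, ...), one argument or row to a line, values as JSON. carry_out: Moves the arm, as the interface text tells. Its arguments: {"type":"object","properties":{"deltas":{"type":"array"},"newtons":{"type":"number"}},"required":["deltas"]}

```bash
mkdir -p pics; python3 - <<'E'
from rig import ctrl, viewer
import cv2, json
print({k:v for k,v in ctrl.sense().items()})
for n in ["scene","top","wrist"]:
    im=viewer.capture(n); cv2.imwrite(f"pics/{n}0.png",im[:,:,::-1]); print(n,viewer.calibration(n))
E
```

```text
{'time_s': 0.0, 'joints': array([ 1.07158822e+00,  3.13399010e-01,  1.49848301e+00, -1.67500434e-05,
        1.33100330e+00, -2.23370829e-01]), 'dq': array([ 0.00035953,  0.00043517, -0.00050311,  0.00050355, -0.001102  ,
       -0.0008332 ]), 'tau': array([-1.42454319e-03, -4.12261641e+01, -2.59737897e+01, -2.20881307e-04,
        4.14822440e-03,  1.46281604e-05]), 'eef_pos': array([142.84995167, 504.90348694, 230.74388329]), 'ee_rot': array([ 0.70023618,  0.09678335,  0.70054852, -0.09764246]), 'force': array([-0.92900069,  0.08408367, -0.18476989]), 'wrist_torque': array([ 0.00011385, -0.05907873,  0.0155191 ]), 'grip_width': 1.0011723005687245}
scene {'fx': 501.08184874003535, 'fy': 501.08184874003535, 'cx': 287.7098334068583, 'cy': 212.14947380852226, 'k1': -0.0941279307869784, 'xyz': array([1343.91690316,  176.79662241,  711.73240407]), 'attitude': array([-0.29740736,  0.57797973,  0.67869877, -0.34184247])}
top {'fx': 419.88902446479017, 'fy': 419.88902446479017, 'cx': 281.88507174730364, 'cy': 207.58646267709298, 'k1': -0.01766909613309891, 'xyz': array([ 334.96571108,   46.69078975, 1034.14183567]), 'attitude': array([-0.07013497,  0.71247803, -0.69669209,  0.04556612])}
wrist {'fx': 334.1153983119292, 'fy': 334.1153983119292, 'cx': 270.12044491538825, 'cy': 213.07161284897302, 'k1': -0.013557539774325547, 'T_tool_cam': array([[ 1.34486390e-03, -2.82948666e-01,  9.59134111e-01,
        -1.42339934e+02],
       [ 9.99999044e-01,  7.15643586e-05, -1.38105147e-03,
        -3.02196297e-01],
       [ 3.22126855e-04,  9.59135052e-01,  2.82948492e-01,
        -7.21066310e+01],
       [ 0.00000000e+00,  0.00000000e+00,  0.00000000e+00,
         1.00000000e+00]])}
```

View pics/top0.png

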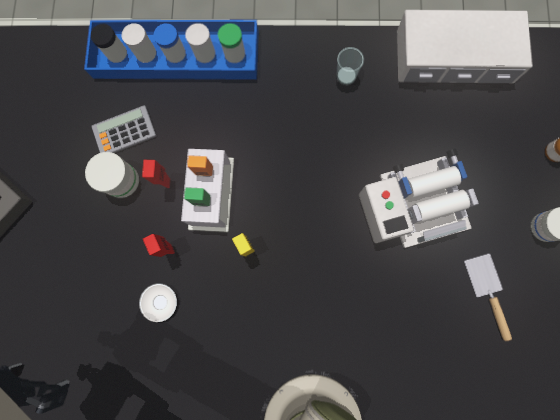

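View pics/scene0.png

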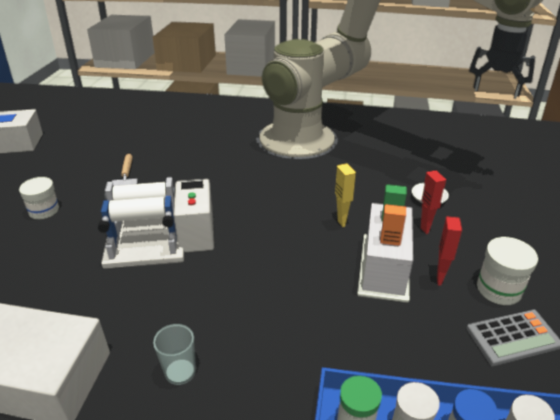

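The top view shows the green handle in the rack at (194,195) and the orange handle at (200,165). Possible look-alikes are red at (152,169) and (155,244), and yellow at (243,244). The mill rollers are at (433,181), which has the blue blocks and so is the sprung one, and (441,206). By the description I choose the green one and check it in a close crop.

```bash
cat > h.py <<'E'
import numpy as np, cv2
from scipy.spatial.transform import Rotation as R
from rig import ctrl, viewer
def rot(q): return R.from_quat(np.roll(q,-1)).as_matrix()
def cam(n,s=None):
    c=viewer.calibration(n)
    if n!="wrist": return c,rot(c["attitude"]),np.array(c["xyz"])
    s=s or ctrl.sense(); T=c["T_tool_cam"]; W=rot(s["ee_rot"])
    return c,W@T[:3,:3],W@T[:3,3]+s["eef_pos"]
def K(c): return np.array([[c["fx"],0,c["cx"]],[0,c["fy"],c["cy"]],[0,0,1]])
def px2w(C,uv,z):
    c,A,t=C; p=cv2.undistortPoints(np.array([[uv]],float),K(c),np.array([c["k1"],0,0,0,0]))[0,0]
    d=A@np.array([p[0],p[1],1]); return t+d*(z-t[2])/d[2]
def w2px(C,P):
    c,A,t=C; q=(np.atleast_2d(P)-t)@A; x=q[:,:2]/q[:,2:]; r=(x**2).sum(1,keepdims=True)
    return x*(1+c["k1"]*r)*c["fx"]+[c["cx"],c["cy"]]
E
python3 - <<'E'
from h import *
C=cam("top")
for n,uv,z in [("green",(194,195),175),("orange",(200,165),175),("far",(433,181),122),("near",(441,206),122)]: print(n,px2w(C,uv,z).round(1))
im=cv2.imread("pics/top0.png")
a=cv2.resize(im[140:240,175:245],None,fx=5.6,fy=5.6,interpolation=cv2.INTER_CUBIC)
b=cv2.resize(im[145:250,355:485],None,fx=5.3,fy=5.3,interpolation=cv2.INTER_CUBIC)
cv2.imwrite("pics/a.png",a);cv2.imwrite("pics/b.png",b);print(a.shape,b.shape)
E
```

```text
green [499.9 263.9 175. ]
orange [565.  254.9 175. ]
far [ 551.4 -251.4  122. ]
near [ 495.8 -266.9  122. ]
(560, 392, 3) (556, 689, 3)
```

View pics/a.png

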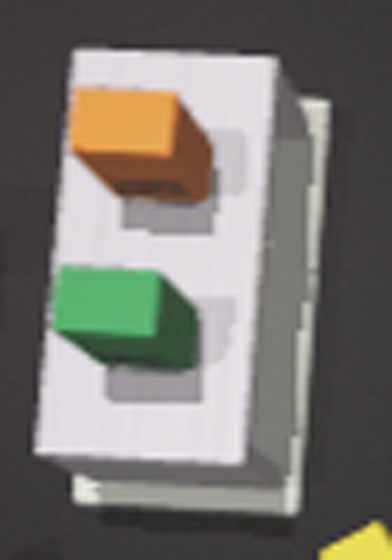

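View pics/b.png

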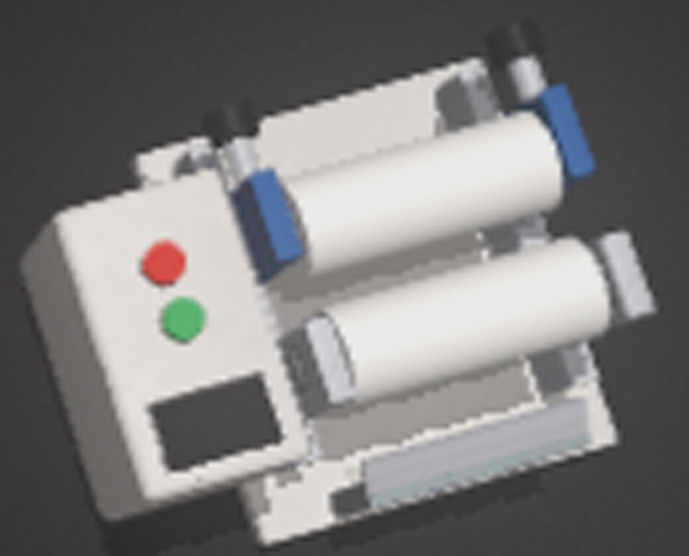

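```bash
cat >> h.py <<'E'
def down(yaw):  # tool x down, tool y along world dir yaw(deg)+90
    a=np.radians(yaw); y=np.array([-np.sin(a),np.cos(a),0]); x=np.array([0,0,-1.]); return np.c_[x,y,np.cross(x,y)]
def delta(P,yaw,s=None):
    s=s or ctrl.sense(); W=rot(s["ee_rot"]); best=None
    for k in (0,180):
        r=R.from_matrix(W.T@down(yaw+k)).as_rotvec(degrees=True)
        if best is None or np.linalg.norm(r)<np.linalg.norm(best): best=r
    print("shift",(W.T@(np.array(P)-s["eef_pos"])).round(1),"turn",best.round(1))
E
python3 - <<'E'
from h import *
C=cam("top"); f=lambda u,v,z:px2w(C,(175+u/5.6,140+v/5.6),z)
c=[f(*p,100)[:2] for p in [(72,50),(277,57),(242,465),(35,455)]]
for i in range(4): d=c[i]-c[i-1]; print(c[i].round(1),np.linalg.norm(d).round(1),np.degrees(np.arctan2(d[1],d[0])).round(1))
for p in [(65,266),(158,272),(153,336),(52,304)]: print(f(*p,175).round(1))
for p in [(152,169),(155,244)]: print("red",px2w(C,p,150).round(0))
print(rot(ctrl.sense()["ee_rot"]).round(3))
delta((500,264,260),-6)
E
```

```text
[623.3 303.9] 170.1 -1.5
[621.5 217.9] 86.0 -91.2
[450.9 224. ] 170.6 178.0
[453.2 308.4] 84.5 88.4
[515.7 280.6 175. ]
[514.  245.2 175. ]
[489.5 245.7 175. ]
[501.  284.6 175. ]
red [561. 367. 150.]
red [397. 348. 150.]
[[-0.     0.272  0.962]
 [-0.001  0.962 -0.272]
 [-1.    -0.001 -0.   ]]
shift [ -29.1 -134.6  409.2] turn [-9.8 -0.   0.1]
```

The crop confirms the choice: the green handle is in the slot nearer the robot, and the orange one is 70 mm further along +x. The rack yaw is about -1.7°. I move above the green gauge.

Call:
carry_out(
  deltas=[
    [-1, -29, -15, 45, -7, 0, 0],
    [-1, -29, -34, 100, -14, 0, 0],
    [-1, -29, -52, 158, -14, 0, 0],
    [-1, -29, -70, 215, -14, 0, 0],
    [-1, -29, -88, 270, -14, 0, 0],
  ],
)

```text
time_s: 0.78
eef_pos: [380.2, 345.6, 260.2]
ee_rot: [0.707, 0.011, 0.707, -0.011]
force: [-0.5, -0.2, -0.5]
grip_width: 0.998
```

```bash
python3 - <<'E'
from h import *
print(ctrl.sense()["eef_pos"],ctrl.sense()["time_s"]); delta((502,264,260),-1.7)
E
```

```text
[380.23069702 345.56955456 260.18767073] 0.775
shift [  0.2 -77.7 124.3] turn [-0.1 -0.   0. ]
```

Call:
carry_out(
  deltas=[
    [-1, 0, -27, 42, 0, 0, 0],
    [-1, 0, -54, 84, 0, 0, 0],
    [-1, 0, -79, 123, 0, 0, 0],
    [-1, 0, -79, 123, 0, 0, 0],
    [-1, 0, -79, 123, 0, 0, 0],
  ],
)

```text
time_s: 1.4
eef_pos: [498.8, 264.4, 260.1]
ee_rot: [0.707, 0.011, 0.707, -0.011]
force: [0.2, -0.7, 0.4]
grip_width: 1.002
```

```bash
python3 - <<'E'
from h import *
s=ctrl.sense(); im=viewer.capture("wrist"); C=cam("wrist",s)
print(s["eef_pos"],s["time_s"])
y=np.radians(-1.7); ex=np.array([np.cos(y),np.sin(y)]); ey=np.array([-ex[1],ex[0]])
big=cv2.resize(im[:,:,::-1],None,fx=1.4,fy=1.4,interpolation=cv2.INTER_CUBIC)
P=[np.r_[np.array([502,264])+a*13*ex+b*20*ey,175] for a,b in[(1,1),(1,-1),(-1,-1),(-1,1)]]
q=w2px(C,P); print(q.round(0))
cv2.polylines(big,[(q*1.4).astype(int)],True,(255,0,255),1)
cv2.imwrite("pics/w1.png",big)
E
```

```text
[498.78784818 264.42104423 260.05794625] 1.4
[[298. 241.]
 [243. 241.]
 [242. 207.]
 [299. 207.]]
```

View pics/w1.png

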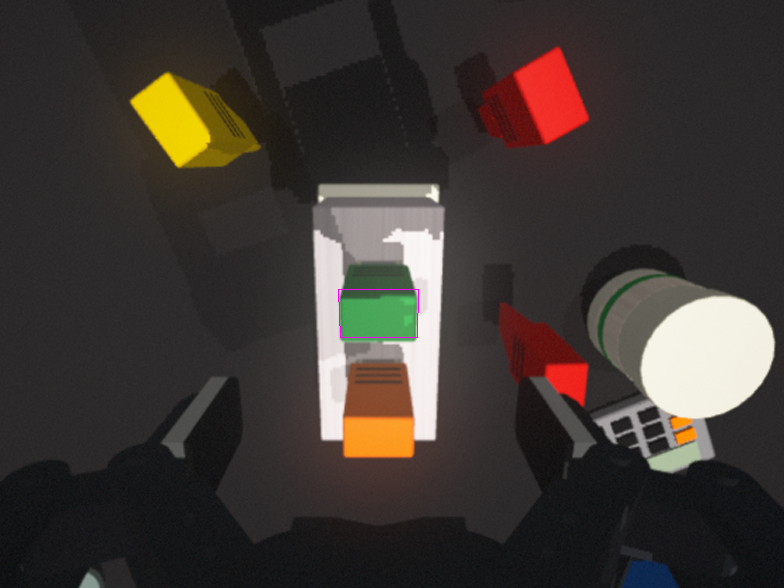

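The magenta outline, my estimate of the green handle top, falls on the green face within 1–2 mm. It lies on the tool axis. The red one at lower right clears the fingers. I descend.

Call:
carry_out(
  deltas=[
    [-1, 40, 0, 4, 0, 0, 0],
    [-1, 80, 0, 4, 0, 0, 0],
    [-1, 110, 0, 4, 0, 0, 0],
    [-1, 126, 0, 4, 0, 0, 0],
    [-1, 126, 0, 4, 0, 0, 0],
  ],
)

```text
time_s: 2.08
eef_pos: [502.7, 264.4, 134.1]
ee_rot: [0.707, 0.011, 0.707, -0.011]
force: [0.3, -0.4, 0.8]
grip_width: 1.0
```

Call:
carry_out(
  deltas=[
    [1, 0, 0, 0, 0, 0, 0],
    [1, 0, 0, 0, 0, 0, 0],
    [1, 0, 0, 0, 0, 0, 0],
    [1, 0, 0, 0, 0, 0, 0],
    [1, 0, 0, 0, 0, 0, 0],
  ],
  newtons=60,
)

```text
time_s: 2.7
eef_pos: [503.7, 264.1, 135.2]
ee_rot: [0.708, 0.011, 0.706, -0.011]
force: [-0.9, -0.1, 6.6]
grip_width: 0.463
```

Call:
carry_out(
  deltas=[
    [1, -15, 0, 0, 0, 0, 0],
    [1, -50, 0, 0, 0, 0, 0],
    [1, -90, 0, 0, 0, 0, 0],
    [1, -130, 0, 0, 0, 0, 0],
    [1, -150, 0, 0, 0, 0, 0],
  ],
)

```text
time_s: 3.32
eef_pos: [503.5, 264.1, 287.4]
ee_rot: [0.708, 0.011, 0.706, -0.011]
force: [0.4, -1.1, -0.7]
grip_width: 0.457
```

```bash
python3 - <<'E'
from h import *
s=ctrl.sense(); im=viewer.capture("scene"); print(s["eef_pos"],s["force"],s["grip_width"])
C=cam("top")
# roller models: project silhouette for candidate nip poses against hand-read edges from crop b
f=lambda u,v,z:px2w(C,(355+u/5.3,145+v/5.3),z)
print("button box etc")
cv2.imwrite("pics/s1.png",cv2.resize(im[80:380,80:480,::-1],None,fx=2,fy=2,interpolation=cv2.INTER_CUBIC))
from scipy.optimize import least_squares
# hand-read: far roller upper edge/lower edge, near roller upper/lower, right ends
def sil(p,g):
    x,y,yaw=p; a=np.radians(yaw); ex=np.array([np.cos(a),np.sin(a),0]); ey=np.array([-ex[1],ex[0],0]); out=[]
    for cx in (-5.5-22, g-5.5+22):
        ths=np.linspace(0,2*np.pi,72,endpoint=False)
        for s_ in (-55,55):
            out.append([np.array([x,y,100])+ex*(cx+22*np.cos(t))+ey*s_+np.array([0,0,22*np.sin(t)]) for t in ths])
    return out
def edges(p):
    res=[]
    S=[w2px(C,q) for q in sil(p[:3],p[3])]
    hulls=[cv2.convexHull(np.vstack(S[0:2]).astype(np.float32)),cv2.convexHull(np.vstack(S[2:4]).astype(np.float32))]
    return hulls
pts={1:[(400,150),(500,122),(400,247),(500,220),(560,155)],0:[(400,285),(500,257),(400,385),(500,358),(606,290)]}
def fun(p):
    h=edges(p)
    return [cv2.pointPolygonTest(h[k],(355+u/5.3,145+v/5.3),True) for k in pts for u,v in pts[k]]
r=least_squares(fun,[523,-259,15,11],diff_step=1e-3,x_scale=[1,1,1,1])
print(r.x.round(2),np.array(r.fun).round(2))
im=cv2.imread("pics/top0.png");b=cv2.resize(im[145:250,355:485],None,fx=5.3,fy=5.3,interpolation=cv2.INTER_CUBIC)
for h in edges(r.x): cv2.polylines(b,[((h-[355,145])*5.3).astype(int)],True,(255,0,255),1)
cv2.imwrite("pics/b2.png",b)
E
```

```text
[503.46420565 264.09407411 287.38515916] [ 0.42779646 -1.07319576 -0.70952925] 0.4565024991652055
button box etc
[ 527.7  -267.14   15.69   12.27] [ 1.06  0.62  0.71  0.95  0.12  0.9   0.49  0.59  0.8  -0.12]
```

View pics/b2.png

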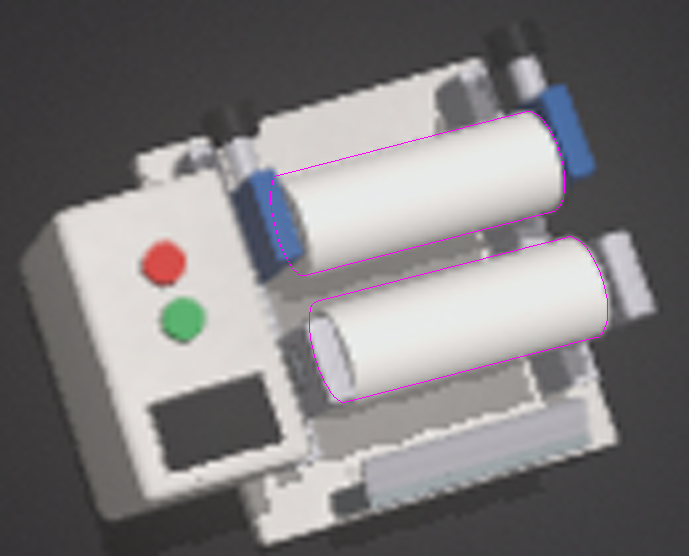

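Call:
carry_out(
  deltas=[
    [1, 0, -30, 2, 0, 0, 0],
    [1, 0, -80, 6, -4, 0, 0],
    [1, 0, -130, 10, -9, 0, 0],
    [1, 0, -185, 14, -13, 0, 0],
    [1, 0, -240, 18, -17.4, 0, 0],
  ],
)

```text
time_s: 4.0
eef_pos: [513.3, 21.9, 284.2]
ee_rot: [0.7, -0.097, 0.701, 0.097]
force: [0.0, 0.3, -1.0]
grip_width: 0.462
```

```bash
python3 - <<'E'
from h import *
print(ctrl.sense()["eef_pos"]); delta((528.3,-267,285),15.7)
E
```

```text
[513.30544054  21.93953443 284.22012727]
shift [  -0.8 -282.2  -64. ] turn [ 0. -0. -0.]
```

Call:
carry_out(
  deltas=[
    [1, 0, -54, -12, 0, 0, 0],
    [1, 0, -110, -25, 0, 0, 0],
    [1, 0, -165, -37, 0, 0, 0],
    [1, 0, -220, -50, 0, 0, 0],
    [1, 0, -255, -58, 0, 0, 0],
  ],
)

```text
time_s: 4.62
eef_pos: [525.9, -240.0, 283.8]
ee_rot: [0.7, -0.095, 0.701, 0.096]
force: [0.2, 1.2, -0.9]
grip_width: 0.462
```

Call:
carry_out(
  deltas=[
    [1, 0, -20, -5, 0, 0, 0],
    [1, 0, -26, -6, 0, 0, 0],
    [1, 0, -26, -6, 0, 0, 0],
    [1, 0, -26, -6, 0, 0, 0],
    [1, 0, -26, -6, 0, 0, 0],
  ],
)

```text
time_s: 5.25
eef_pos: [527.8, -263.5, 284.6]
ee_rot: [0.701, -0.096, 0.7, 0.096]
force: [0.1, -0.4, -1.6]
grip_width: 0.465
```

```bash
cat > ov.py <<'E'
import sys
from h import *
nm=sys.argv[1]; s=ctrl.sense(); print(s["eef_pos"].round(1),s["force"].round(1),s["time_s"]); delta((528.3,-267,285),15.7,s)
N=np.array([527.7,-267.1,100]);a=np.radians(15.7);ex=np.array([np.cos(a),np.sin(a),0]);ey=np.array([-ex[1],ex[0],0]);ez=np.array([0,0,1.])
T=s["eef_pos"]; tip=T-ez*(float(sys.argv[2]))
for n,(x0,x1,y0,y1) in {"wrist":(0,560,0,420),"scene":(70,250,110,280)}.items():
    im=viewer.capture(n)[:,:,::-1].copy(); C=cam(n,s); k=1.4 if n=="wrist" else 3.5
    b=cv2.resize(im[y0:y1,x0:x1],None,fx=k,fy=k,interpolation=cv2.INTER_CUBIC)
    pl=lambda P,col,cl=True: cv2.polylines(b,[((w2px(C,np.array(P))-[x0,y0])*k).astype(int)],cl,col,1)
    for cx in(-27.5,28.8):
        for y in(-55,55): pl([N+ex*(cx+22*np.cos(t))+ey*y+ez*22*np.sin(t) for t in np.linspace(0,6.28,40)],(255,0,255))
    for z,w,t in((0,12,2.5),(75,12,12.5),(75,20,13),(150,20,13)):
        pl([tip+ez*z+ex*i*t+ey*j*w for i,j in((1,1),(1,-1),(-1,-1),(-1,1))],(255,255,0))
    cv2.imwrite(f"pics/{nm}_{n}.png",b)
E
python3 ov.py h1 109
```

```text
[ 527.8 -263.5  284.6] [ 0.1 -0.4 -1.6] 5.25
shift [-0.4 -3.5 -0.5] turn [-0.  0.  0.]
```

View pics/h1_wrist.png

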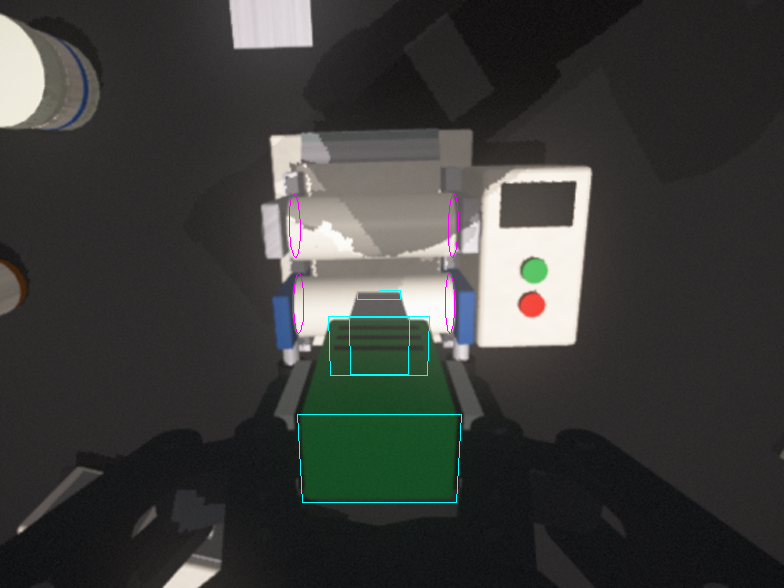

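View pics/h1_scene.png

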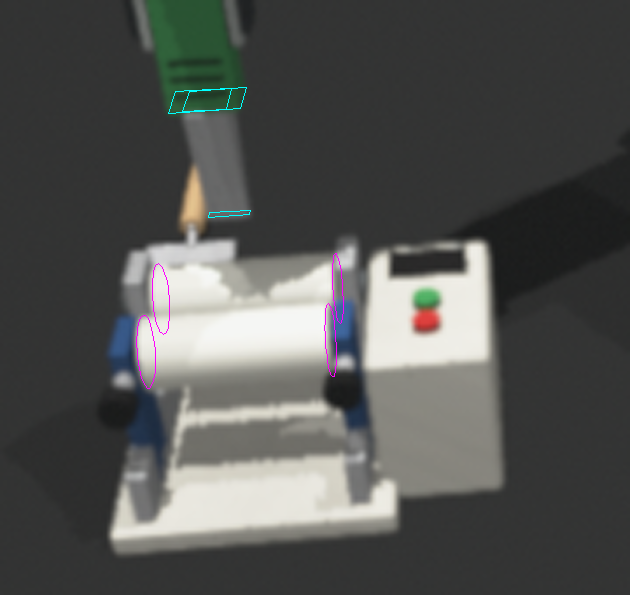

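Both overlays match: the roller circles sit on the rollers and the predicted tip is within about 1 mm of the blade in both views. I descend to just above the nip.

Call:
carry_out(
  deltas=[
    [1, 15, -3, 0, 0, 0, 0],
    [1, 35, -3, 0, 0, 0, 0],
    [1, 53, -3, 0, 0, 0, 0],
    [1, 62, -3, 0, 0, 0, 0],
    [1, 62, -3, 0, 0, 0, 0],
  ],
)

```text
time_s: 5.98
eef_pos: [528.3, -267.1, 221.6]
ee_rot: [0.7, -0.096, 0.701, 0.096]
force: [-0.5, -0.4, -1.0]
grip_width: 0.461
```

```bash
python3 ov.py h2 109
```

```text
[ 528.3 -267.1  221.6] [-0.5 -0.4 -1. ] 5.975
shift [-63.4   0.2   0. ] turn [-0.1 -0.  -0.1]
```

View pics/h2_wrist.png

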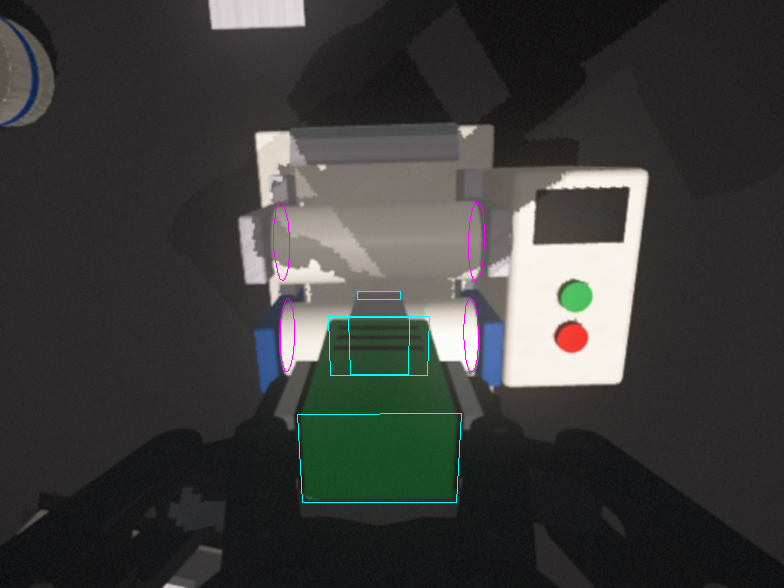

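The wrist view puts both rollers about 3–4 picture pixels (about 1.3 mm) further toward +x than modelled. I shift +1 mm and lower further.

Call:
carry_out(
  deltas=[
    [1, 4, 0, 1, 0, 0, 0],
    [1, 10, 0, 1, 0, 0, 0],
    [1, 16, 0, 1, 0, 0, 0],
    [1, 22, 0, 1, 0, 0, 0],
    [1, 26, 0, 1, 0, 0, 0],
  ],
)

```text
time_s: 6.7
eef_pos: [529.3, -266.9, 195.8]
ee_rot: [0.7, -0.096, 0.701, 0.096]
force: [0.4, -0.7, -1.1]
grip_width: 0.46
```

Call:
carry_out(
  deltas=[
    [1, 2, 0, 0, 0, 0, 0],
    [1, 4, 0, 0, 0, 0, 0],
    [1, 6, 0, 0, 0, 0, 0],
    [1, 8, 0, 0, 0, 0, 0],
    [1, 8, 0, 0, 0, 0, 0],
  ],
)

```text
time_s: 7.32
eef_pos: [529.3, -266.9, 188.1]
ee_rot: [0.7, -0.096, 0.701, 0.096]
force: [-1.0, -0.5, -1.2]
grip_width: 0.459
```

Call:
carry_out(
  deltas=[
    [1, 1, 0, 0, 0, 0, 0],
    [1, 2, 0, 0, 0, 0, 0],
    [1, 3, 0, 0, 0, 0, 0],
    [1, 4, 0, 0, 0, 0, 0],
    [1, 4, 0, 0, 0, 0, 0],
  ],
)

```text
time_s: 7.95
eef_pos: [529.3, -267.0, 184.2]
ee_rot: [0.7, -0.096, 0.701, 0.096]
force: [-1.2, -1.5, -0.4]
grip_width: 0.462
```

Call:
carry_out(
  deltas=[
    [1, 1, 0, 0, 0, 0, 0],
    [1, 2, 0, 0, 0, 0, 0],
    [1, 3, 0, 0, 0, 0, 0],
    [1, 4, 0, 0, 0, 0, 0],
    [1, 4, 0, 0, 0, 0, 0],
  ],
)

```text
time_s: 8.57
eef_pos: [529.3, -266.9, 180.1]
ee_rot: [0.7, -0.096, 0.701, 0.096]
force: [-2.1, -1.1, -0.8]
grip_width: 0.464
```

Call:
carry_out(
  deltas=[
    [1, 1, 0, 0, 0, 0, 0],
    [1, 2, 0, 0, 0, 0, 0],
    [1, 3, 0, 0, 0, 0, 0],
    [1, 4, 0, 0, 0, 0, 0],
    [1, 4, 0, 0, 0, 0, 0],
  ],
)

```text
time_s: 9.2
eef_pos: [529.4, -266.9, 176.2]
ee_rot: [0.701, -0.096, 0.701, 0.096]
force: [-2.8, -1.4, 0.0]
grip_width: 0.466
```

Call:
carry_out(
  deltas=[
    [1, 1, 0, 0, 0, 0, 0],
    [1, 2, 0, 0, 0, 0, 0],
    [1, 3, 0, 0, 0, 0, 0],
    [1, 4, 0, 0, 0, 0, 0],
    [1, 4, 0, 0, 0, 0, 0],
  ],
)

```text
time_s: 9.82
eef_pos: [529.6, -267.0, 172.4]
ee_rot: [0.701, -0.096, 0.7, 0.096]
force: [-0.6, -0.2, 2.7]
grip_width: 0.457
```

Call:
carry_out(
  deltas=[
    [1, 1, 0, 0, 0, 0, 0],
    [1, 2, 0, 0, 0, 0, 0],
    [1, 3, 0, 0, 0, 0, 0],
    [1, 4, 0, 0, 0, 0, 0],
    [1, 4, 0, 0, 0, 0, 0],
  ],
)

```text
time_s: 10.45
eef_pos: [529.9, -266.9, 168.7]
ee_rot: [0.701, -0.096, 0.7, 0.096]
force: [-0.1, -0.2, 4.8]
grip_width: 0.462
```

Call:
carry_out(
  deltas=[
    [1, 1, 0, 0, 0, 0, 0],
    [1, 2, 0, 0, 0, 0, 0],
    [1, 3, 0, 0, 0, 0, 0],
    [1, 4, 0, 0, 0, 0, 0],
    [1, 4, 0, 0, 0, 0, 0],
  ],
)

```text
time_s: 11.08
eef_pos: [530.2, -267.0, 165.2]
ee_rot: [0.701, -0.096, 0.7, 0.096]
force: [1.5, -0.2, 7.0]
grip_width: 0.46
```

Call:
carry_out(
  deltas=[
    [1, 1, 0, 0.3, 0, 0, 0],
    [1, 2, 0, 0.5, 0, 0, 0],
    [1, 3, 0, 0.5, 0, 0, 0],
    [1, 3, 0, 0.5, 0, 0, 0],
    [1, 3, 0, 0.5, 0, 0, 0],
  ],
)

```text
time_s: 11.7
eef_pos: [530.7, -267.0, 162.3]
ee_rot: [0.701, -0.097, 0.7, 0.095]
force: [0.9, 0.1, 8.8]
grip_width: 0.464
```

```bash
python3 ov.py h3 109; python3 - <<'E'
import cv2,numpy as np
a=cv2.imread("pics/h3_wrist.png")[150:450,150:650];b=cv2.imread("pics/h3_scene.png")
cv2.imwrite("pics/h3.png",np.vstack([cv2.resize(a,(500,300)),cv2.resize(b,(500,290))[:]]))
E
```

```text
[ 530.7 -267.   162.3] [0.9 0.1 8.8] 11.7
shift [-122.7    0.4   -2. ] turn [-0.1  0.1  0.1]
```

View pics/h3.png

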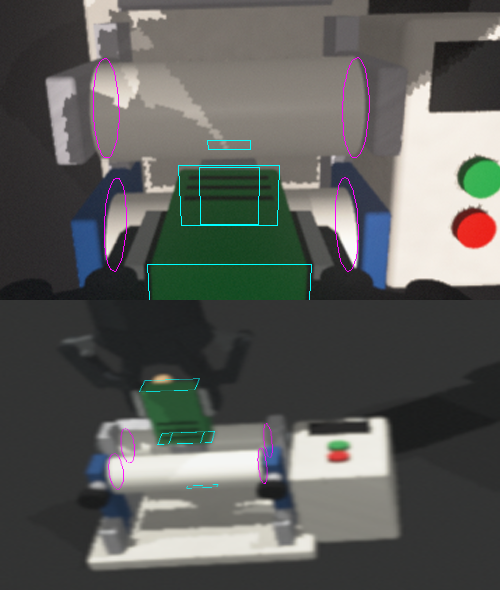

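The blade stands upright between the rollers at mid-length and the push is about 9.8 N over the baseline. I release.

Call:
carry_out(
  deltas=[
    [1, 0, 0, 0, 0, 0, 0],
    [1, 0, 0, 0, 0, 0, 0],
    [-0.1, 0, 0, 0, 0, 0, 0],
    [-0.3, 0, 0, 0, 0, 0, 0],
    [-0.6, 0, 0, 0, 0, 0, 0],
  ],
  newtons=20,
)

```text
time_s: 12.42
eef_pos: [529.8, -266.7, 160.9]
ee_rot: [0.7, -0.096, 0.701, 0.096]
force: [-0.1, 0.4, 0.5]
grip_width: 0.797
```

Call:
carry_out(
  deltas=[
    [-1, 0, 0, 0, 0, 0, 0],
    [-1, 0, 0, 0, 0, 0, 0],
    [-1, 0, 0, 0, 0, 0, 0],
    [-1, -10, 0, 0, 0, 0, 0],
    [-1, -20, 0, 0, 0, 0, 0],
  ],
)

```text
time_s: 13.05
eef_pos: [530.0, -266.9, 182.3]
ee_rot: [0.701, -0.096, 0.7, 0.096]
force: [0.1, 0.4, -0.4]
grip_width: 1.002
```

Call:
carry_out(
  deltas=[
    [-1, -30, 0, 0, 0, 0, 0],
    [-1, -65, 0, 0, 0, 0, 0],
    [-1, -100, 0, 0, 0, 0, 0],
    [-1, -120, 0, 0, 0, 0, 0],
    [-1, -120, 0, 0, 0, 0, 0],
  ],
)

```text
time_s: 13.68
eef_pos: [530.2, -267.0, 303.2]
ee_rot: [0.701, -0.097, 0.7, 0.095]
force: [0.0, -0.1, -0.4]
grip_width: 0.998
```

```bash
cat > fin.py <<'E'
from h import *
s=ctrl.sense(); print(s["eef_pos"].round(1),s["force"].round(1),s["time_s"],s["grip_width"])
N=np.array([527.7,-267.1,100]);a=np.radians(15.7);ex=np.array([np.cos(a),np.sin(a),0]);ey=np.array([-ex[1],ex[0],0]);ez=np.array([0,0,1.])
tip=np.array([530.7,-267,53.3]); out=[]
for n,(x0,x1,y0,y1) in {"wrist":(100,460,100,360),"scene":(80,230,95,270)}.items():
    im=viewer.capture(n)[:,:,::-1].copy(); C=cam(n,s); k=580/(y1-y0) if n=="scene" else 290/(y1-y0)
    b=cv2.resize(im[y0:y1,x0:x1],None,fx=k,fy=k,interpolation=cv2.INTER_CUBIC)
    pl=lambda P,col: cv2.polylines(b,[((w2px(C,np.array(P))-[x0,y0])*k).astype(int)],True,col,1)
    for z,w,t in((75,20,13),(150,20,13)):
        pl([tip+ez*z+ex*i*t+ey*j*w for i,j in((1,1),(1,-1),(-1,-1),(-1,1))],(255,255,0))
    out.append(b)
h=max(o.shape[0] for o in out); im=np.hstack([cv2.copyMakeBorder(o,0,h-o.shape[0],0,0,0) for o in out])
sc=min(1,800/im.shape[1]); cv2.imwrite("pics/fin.png",cv2.resize(im,None,fx=sc,fy=sc)); print(im.shape)
E
python3 fin.py
```

```text
[ 530.2 -267.   303.2] [ 0.  -0.1 -0.4] 13.675 0.998344070328895
(580, 899, 3)
```

View pics/fin.png

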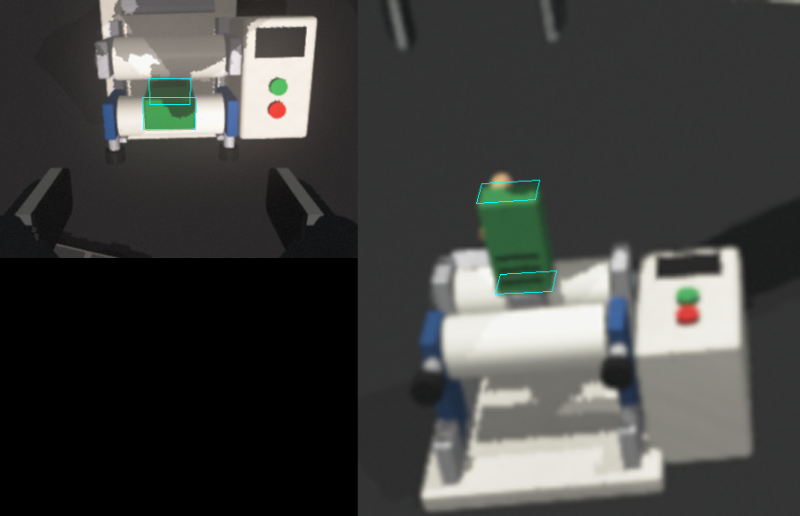

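The gauge stands upright where predicted in both views: the handle outlines agree and the fingers are clear. I hand in.

```bash
python3 -c "
from rig import order; print(order.finish_job())"
```

```text
the job is handed in; nothing more can be done
None
```

I drew the green gauge out of the rack and lowered it between the rollers at mid-length. I pressed until the push was about 9.8 N (8.8 N read, against a −1 N baseline), then released it and pulled clear. The job was handed in at 13.8 s, and it reported no verdict.

- **Gauge position:** in the last wrist and scene pictures it stands upright and in line with the rollers. The handle is within a few mm of the predicted outline, and the tip is about 45 mm below the narrowest place.
- **Roller displacement:** I did not measure this directly. From the force and blade depth I put it at about 3 mm.
- **Model disagreement:** up close, the wrist camera showed the rollers about 1.3 mm further toward +x than my fit from the top camera. I shifted by 1 mm to allow for it. The blade still met the far roller slightly first, with about 2–3 N sideways, before it centred.
- **Orange gauge:** I never moved toward it, and the forces read while closing and lifting showed no sign of touching it. I did not take a last picture of it.

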